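# Clamp the plaster owl in the decorating vice to the first slip of its thumbscrew

### The arm

A 6-joint arm with a two-finger parallel gripper is mounted at the origin on the work surface. World frame = base frame: x ahead of the robot, y to its left, z up, the work surface at z = 0. Lengths are in mm, angles in degrees, forces in N, time in s.
With the tool pointing down it reaches from about 300 to 850 mm from the base axis. Payload 4.2 kg.
Tool frame: the origin (TCP) lies at the very end of the fingers, on their centre line; the grasp point (between the pads) lies 19 mm behind it; z points along the fingers, y is the line along which they close (so a half turn about z gives the same grasp; the last joint's range is limited). The gripper opens to 91 mm and grips with 3 to 60 N. Pads are 32 mm wide; open, the fingers measure 118 mm over their backs; the gripper's body (76 mm by 178 mm) begins 60 mm behind the grasp point.
Start: joints at [68.354, 18.312, 89.639, -0, 72.044, -1.146], TCP at [201.376, 538.601, 213.976] pointing down, gripper open.
Joint ranges: [-177.97, 177.97], [-48.28, 115.42], [12.27, 149.76], [-77.06, 257.06], [2.81, 150.46], [-146.56, 146.56]. Speed limits (degrees/s): [147.25, 147.25, 180, 180, 180, 180].

### API

Orientations are given as [roll, pitch, yaw] about the fixed x, y, z axes, in that order (R = Rz(yaw) Ry(pitch) Rx(roll)).
In Python, from workcell import env, eyes gives the robot as it stands.
- The arm moves only by the tool send_rows, never from a script. Its argument "targets" is text: rows parted by semicolons, each of 7 numbers parted by spaces: the shift along the tool's x, y, z in m, then the turn, a rotation vector about the tool's x, y, z in degrees, then the opening in per cent of the stroke, from 0 (shut) to 100 (fully open). A call has 1 to 12 rows; each row is the pose to reach, as a shift and turn from the pose commanded when the call began, along the tool's axes at that moment; what a row does not reach only later rows make up. A row lasts 1/12 s, in which the tool goes at most 41.7 mm and 7.16 degrees, less where a joint would pass 70% of its speed; a pose out of reach is approached as far as the arm can. A call with a gripper value outside its range is refused whole. The fingers move at their own pace and stop on an object; "grip_force" is the grip in N (left out, the last holds). Time passes only in rows, so rows that repeat a pose let the fingers close. It gives the time, the measured TCP pose, the force, the opening and the grip force at its end, in the units of the state.
- env.state(): the state, without advancing time (a new reading comes with each control period).
- eyes.grab_frame(name): name is "scene" or "side" or "wrist"; returns a dict with "image" (384x512x3 uint8, blue, green, red), "fovy" (degrees; the focal length in pixels is half the picture's height over the tangent of half this angle, whatever the lens; pixels are square), "cx", "cy" (the principal point, pixels), "eye" and "attitude" of the camera in the world. Camera axes: x right, y up, looking along -z (the intrinsics and any distortion apply to the point x, -y, -z); pixel columns grow to the right and rows downward; lengths in mm; the calibration is good to about 2 mm. The wrist camera is an equidistant fisheye: a pixel r from the principal point sees the ray r / f radians off the axis. A picture is of the moment at which its call begins. There is no depth.
- env.job_done(): hands the job in; it is judged then, once.
The state is a dict: "time_s": time; "qpos": joint angles; "qvel": joint speeds; "effort": joint torques, N m; "ee_pos": TCP position; "ee_rot": TCP orientation; "force": force on the tool from outside, world axes, zero at the start; "torque": the same for the moment, N m; "gripper_width": finger opening in mm; "gripper_force": force on a finger pad.
Only numpy, scipy, OpenCV 4.12 (cv2) and the standard library are available. Lean on these libraries where they do the work, as an engineer would, in place of code of your own. Each camera call takes 0.05 s, during which the arm holds its last target. There are 200 camera calls.

### The job

Stand the plaster owl upright on the bed of the little decorating vice, between the two jaws, and let go of it. Then turn the vice's upright thumbscrew clockwise (seen from above) until the jaws hold the owl and the screw's drag clutch just slips, stop at that first slip without grinding the clutch on, and leave the owl clamped. Leave the terracotta lantern, the plaster mushroom and the clear jar nearby where they stand.

Things in the scene. Friction and masses are not known exactly. Their poses are not given: they have to be found in the camera images.
- owl: cream plaster owl, about 0.2 kg, 94 mm tall to its ear tips. Origin: centre of its underside, z up, it looks to its -x. Foot: a square plinth 50 x 50 mm, 28 mm high. Above it a block-like torso and head, 38 mm (x) by 40 mm (y), from 28 to 84 mm above the underside, the place to grip; the ears stand on top.
- vice: grey decorating vice bolted to the table. Origin: underside of its bed; bed 90 mm (x) by 240 mm (y -105 to +135), flat top 14 mm above the table. The jaws close along y. Fixed jaw: wall 70 mm wide (along x), face at y = -50 mm looking to +y, top 48 mm above the table. Gear housing 56 x 56 mm, centred at y = +95 mm, top 50 mm above the table, the thumbscrew upright on it.
- seat (a point): point on top of the bed where the centre of the owl's underside ends up when it is clamped square and centred; 25 mm in front of the fixed jaw's face; axes as the vice's (jaws close along y). Any of the owl's four sides may face the jaw.
- jaw: aluminium moving jaw, 70 mm wide, 14 mm thick, top 48 mm above the table. Origin: bottom middle of its clamping face, which looks to the vice's -y. It starts 60 to 66 mm from the fixed jaw and closes 10 mm per radian of clockwise turn once the screw's idle play is taken up, sliding the owl along the bed. It stays where it is left.
- wing (a point): the black thumbscrew's wing, the grip: 44 mm long (this point's x), 14 mm thick (y), from 66 to 98 mm above the table; the point is on the turning axis, 84 mm above the table. Turns without end; clockwise from above tightens. It first turns idly through a hidden play of 0 to 1.6 rad (about 0.01 N m), then drives the jaw (about 0.07 N m turning slowly, up to 0.2 at 1.5 rad/s; under 0.04 held still).
- collar_mark (a point): steel collar (46 mm across, 6 mm high) under the thumbscrew; point on the turning axis, 60 mm above the table, z up, x along the collar's dark line. Once the owl is held, the turning torque rises within 0.15 rad to 0.34 N m; there the drag clutch between thumbscrew and collar slips: the wing turns on steadily while collar and jaw stand still. Held still there, 0.1 to 0.25 N m remains on the hand.
- wing_mark (a point): point over the white line on the thumbscrew's foot, 18 mm from the turning axis along the wing's x, 60 mm above the table. At the start it lies on the collar's x line; it leaves it only when the clutch slips. A slip of 0.08 to 0.45 rad in all is a first slip; more is grinding.
- lantern: terracotta tea-light lantern, 76 mm across, 85 mm tall; bystander. Origin: centre of underside
- mushroom: small plaster mushroom, 60 mm across, 62 mm tall; bystander. Origin: centre of underside
- jar_a: glass jar with a lid, 76 mm across, 120 mm tall; bystander. Origin: centre of underside
Things that resemble listed ones, but are neither listed nor needed, are in the scene too. What is shaped like the owl but purple is not meant.

How it is judged:
By the outcome, as a careful person would: the job done as asked, in the order asked, and still so for the second after the job is handed in, with the robot touching nothing.
It also fails if it takes over 72 s, if anything falls off the work surface, if the arm or the gripper's body presses on something with over 40 N, if the wrist force passes 120 N, or if a joint passes its speed limit or range.

## Working session

There is one attempt and no reset: what is moved stays moved. The work goes in short steps, Python scripts to look and compute and a tool call to move; the robot and the scene stay as the last step left them, time stands still between calls to the robot, and variables do not carry over. Pictures are saved under pics/ and viewed, at most 10 in all, crops included, and the job is handed in when it is done.

Besides the shell and the picture viewer there is one more tool, called after "Request:" as name(argument=value, ...) on one line, values as JSON. send_rows: Moves the arm, as the interface text tells. Its arguments: {"type":"object","properties":{"targets":{"type":"string"},"grip_force":{"type":"number"}},"required":["targets"]}

```bash
mkdir -p pics; ls
python3 - <<'E'
from workcell import env, eyes
import cv2, numpy as np
fs=[eyes.grab_frame(n) for n in("scene","side","wrist")]
for n,f in zip("abc",fs):
    cv2.imwrite(f"pics/{n}.png",f["image"]); print({k:v for k,v in f.items() if k!="image"})
s=env.state(); print(s)
cv2.imwrite("pics/ab.png",np.vstack([fs[0]["image"]]))
E
```

```text
pics
{'fovy': 51.90648486189563, 'cx': 251.34904780909935, 'cy': 184.48086642541205, 'eye': array([1160.60551361,  174.77734007,  821.07559094]), 'attitude': array([ 40.10550184,   0.52342361, 109.98936783])}
{'fovy': 47.62895601041422, 'cx': 245.83472778725522, 'cy': 195.6144742077344, 'eye': array([433.15678544, 610.37350127, 591.83982648]), 'attitude': array([  51.6893453 ,    1.16701731, -167.18845261])}
{'fovy': 65.70646984690485, 'cx': 260.09651461259745, 'cy': 193.90288811785427, 'eye': array([122.14731555, 566.97005227, 384.58577873]), 'attitude': array([-17.17862815,   0.0956354 ,  69.45977309])}
{'time_s': 0.15, 'qpos': array([ 6.83539663e+01,  1.83422656e+01,  8.96895620e+01, -2.08322942e-03,
        7.20440312e+01, -1.14520097e+00]), 'qvel': array([ 0.02601952, -0.17426131, -0.20802308, -0.0202283 ,  0.09913514,
        0.02637592]), 'effort': array([-2.61087109e-05, -4.12775266e+01, -2.32157761e+01,  7.27375620e-02,
        4.33174416e-02, -1.05137231e-04]), 'ee_pos': array([201.24178555, 538.23273106, 213.32839788]), 'ee_rot': array([-1.79924117e+02,  4.64387337e-04,  1.59499811e+02]), 'force': array([ 0.51232379,  0.06207577, -0.34224281]), 'torque': array([-0.03723581,  0.02551259,  0.0032173 ]), 'gripper_force': 0.0, 'gripper_width': 91.42806881802116}
```

View pics/a.png

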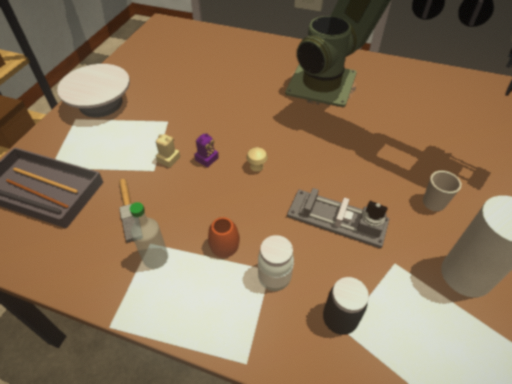

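View pics/b.png

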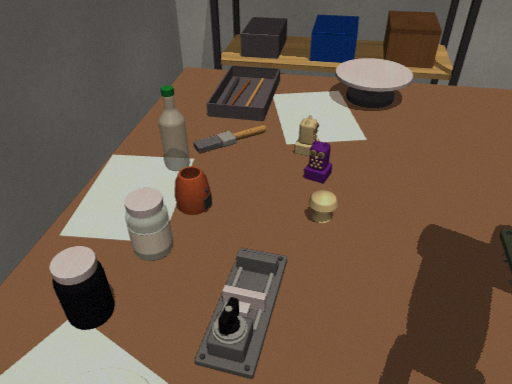

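View pics/c.png

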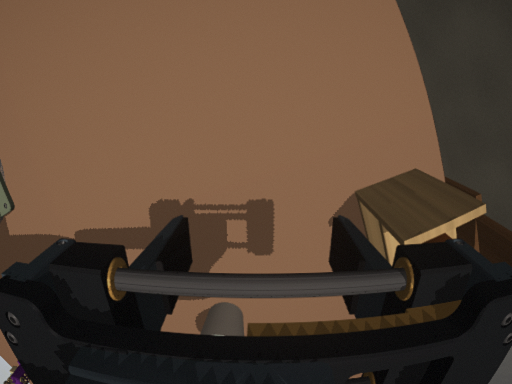

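The scene view shows the owl at about (166,150), the purple decoy at (206,150), the mushroom at (257,160), and the vice at (340,216). In the side view the owl is at (309,135) and the vice at (245,305). Next I'll enlarge crops of both.

```bash
cat > h.py <<'E'
import numpy as np, cv2
from scipy.spatial.transform import Rotation as R
from workcell import env, eyes
def foc(f): return 192/np.tan(np.radians(f["fovy"]/2))
def rot(a): return R.from_euler("xyz",a,degrees=True).as_matrix()
def ray(f,u,v,fish=False):
    a=np.array([u-f["cx"],v-f["cy"]])/foc(f)
    if fish:
        t=np.linalg.norm(a); d=np.r_[a/t*np.sin(t),np.cos(t)] if t>0 else np.array([0,0,1.])
    else: d=np.r_[a,1]
    return rot(f["attitude"])@(d*[1,-1,-1])
def onz(f,u,v,z,fish=False):
    d=ray(f,u,v,fish); return f["eye"]+d*(z-f["eye"][2])/d[2]
def proj(f,p,fish=False):
    c=(rot(f["attitude"]).T@(np.asarray(p)-f["eye"]))*[1,-1,-1]
    if fish:
        t=np.arctan2(np.hypot(c[0],c[1]),c[2]); q=c[:2]/np.hypot(c[0],c[1])*t
    else: q=c[:2]/c[2]
    return q*foc(f)+[f["cx"],f["cy"]]
def crop(f,u0,v0,w,h,W,H):
    return cv2.resize(f["image"][v0:v0+h,u0:u0+w],(W,H),interpolation=cv2.INTER_CUBIC)
E
python3 - <<'E'
from h import *
a=eyes.grab_frame("scene");b=eyes.grab_frame("side")
for n,f,l in(("scene",a,[(166,160),(206,160),(257,168),(338,216),(223,250),(276,280),(310,196),(376,210)]),("side",b,[(307,150),(318,175),(323,217),(245,305),(193,208),(151,250),(258,260),(231,325)])):
    print(n,[np.round(onz(f,*p,10)).tolist() for p in l])
cv2.imwrite("pics/d.png",np.vstack([np.hstack([crop(a,140,125,60,45,400,300),crop(a,280,175,120,90,400,300)]),np.hstack([crop(b,280,105,60,45,400,300),crop(b,180,240,160,120,400,300)])]))
E
```

```text
scene [[517.0, -326.0, 10.0], [479.0, -218.0, 10.0], [459.0, -71.0, 10.0], [546.0, 175.0, 10.0], [734.0, -60.0, 10.0], [765.0, 81.0, 10.0], [507.0, 93.0, 10.0], [495.0, 262.0, 10.0]]
side [[500.0, -313.0, 10.0], [463.0, -212.0, 10.0], [440.0, -68.0, 10.0], [545.0, 177.0, 10.0], [707.0, -43.0, 10.0], [746.0, 90.0, 10.0], [545.0, 74.0, 10.0], [558.0, 219.0, 10.0]]
```

View pics/d.png

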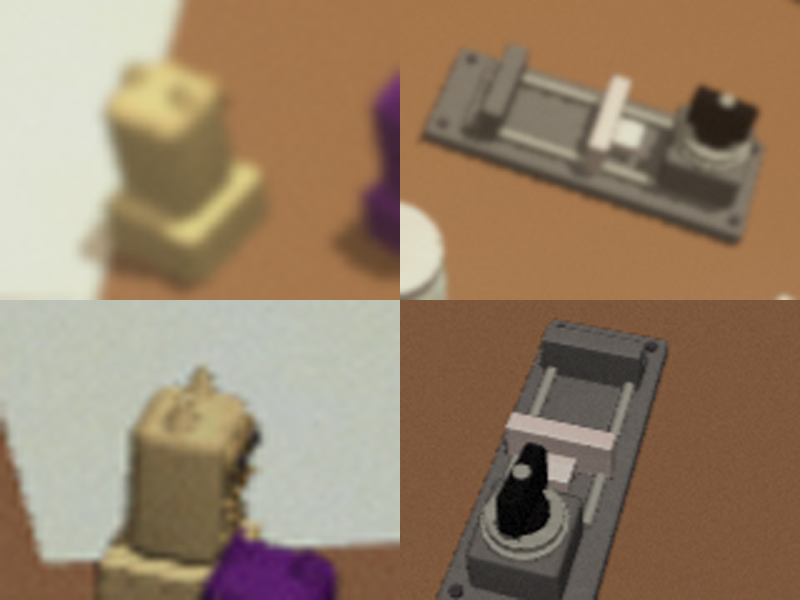

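The scene crop gives the owl's plinth corners and the vice bed's corners. In the side crop the bed's far corners are at (553,320) and (667,342). The fixed jaw is at the far end (low world y), and the thumbscrew is near +y.

Run:
```python
from h import *
a=eyes.grab_frame("scene");b=eyes.grab_frame("side")
s=lambda x,y:(140+x/6.6667,125+y/6.6667)
for p in [(112,198),(190,248),(262,170)]: print("plinth top",np.round(onz(a,*s(*p),28),1))
for p in [(112,240),(190,282),(262,205)]: print("plinth bot",np.round(onz(a,*s(*p),0),1))
for p in [(107,115),(188,137),(222,92)]: print("head top",np.round(onz(a,*s(*p),84),1))
v=lambda x,y:(280+(x-400)/3.3333,175+y/3.3333)
for p in [(422,130),(458,45),(738,235),(762,147)]: print("bed sc",np.round(onz(a,*v(*p),14),1))
w=lambda x,y:(180+(x-400)/2.5,240+(y-300)/2.5)
for p in [(553,321),(667,343)]: print("bed side",np.round(onz(b,*w(*p),14),1))
for p,z in [((509,413),48),((616,435),48),((541,340),48),((643,362),48),((522,470),98),((534,445),98),((522,512),64)]: print("side jaw mov/fix, wing",np.round(onz(b,*w(*p),z),1))
for f in (a,b):
    # wing/dark mask near wing
    c=proj(f,[545,225,84]).astype(int); print(c)
```

```text
plinth top [ 521.4 -348.8   28. ]
plinth top [ 536.3 -304.    28. ]
plinth top [ 485.2 -296.4   28. ]
plinth bot [ 521.3 -354.9    0. ]
plinth bot [ 532.  -311.6    0. ]
plinth bot [ 480.7 -303.3   -0. ]
head top [ 525.6 -336.5   84. ]
head top [ 526.  -299.6   84. ]
head top [ 498.  -298.8   84. ]
bed sc [585.8  52.2  14. ]
bed sc [496.6  55.2  14. ]
bed sc [598.5 288.9  14. ]
bed sc [515.9 294.8  14. ]
bed side [580.2  55.6  14. ]
bed side [494.1  60.6  14. ]
side jaw mov/fix, wing [580.2 174.2  48. ]
side jaw mov/fix, wing [509.9 177.5  48. ]
side jaw mov/fix, wing [575.4 107.7  48. ]
side jaw mov/fix, wing [503.6 113.5  48. ]
side jaw mov/fix, wing [549.2 251.8  98. ]
side jaw mov/fix, wing [546.8 233.8  98. ]
side jaw mov/fix, wing [549.8 255.3  64. ]
[364 203]
[236 299]
```

```bash
cat >> h.py <<'E'
def goto(p,yaw):
    s=env.state(); M=rot(s["ee_rot"]); d=M.T@(np.array(p)-s["ee_pos"])/1000
    w=R.from_matrix(M.T@rot([180,0,yaw])).as_rotvec(degrees=True)
    print("t",s["time_s"],"pos",np.round(s["ee_pos"],1),np.round(s["ee_rot"],1),"q6",round(s["qpos"][5],1)); print("shift",np.round(d,4),"turn",np.round(w,2))
E
python3 -c "
from h import *
goto([470,-322,240],77)"
```

```text
t 0.35 pos [201.4 538.5 213.8] [-180.     0.   159.5] q6 -1.1
shift [-0.553  -0.7119 -0.0259] turn [-2.00e-02  2.00e-02  8.25e+01]
```

```bash
python3 -c "
from h import *
goto([492,-371,210],77)"
```

```text
t 0.35 pos [201.4 538.5 213.8] [-180.     0.   159.5] q6 -1.1
shift [-0.5908 -0.7501  0.0041] turn [-2.00e-02  2.00e-02  8.25e+01]
```

Request:
send_rows(targets="-0.59 -0.75 0 0 0 82.5 100;-0.59 -0.75 0 0 0 82.5 100;-0.59 -0.75 0 0 0 82.5 100;-0.59 -0.75 0 0 0 82.5 100;-0.59 -0.75 0 0 0 82.5 100;-0.59 -0.75 0 0 0 82.5 100;-0.59 -0.75 0 0 0 82.5 100;-0.59 -0.75 0 0 0 82.5 100;-0.59 -0.75 0 0 0 82.5 100;-0.59 -0.75 0 0 0 82.5 100;-0.59 -0.75 0 0 0 82.5 100;-0.59 -0.75 0 0 0 82.5 100")

```text
time_s: 1.35
ee_pos: [353.4, 60.3, 214.3]
ee_rot: [179.9, -0.0, 76.7]
force: [1.3, 0.8, -0.0]
gripper_width: 91.1
gripper_force: 0.0
```

```bash
python3 -c "
from h import *
goto([492,-371,210],77)"
```

```text
t 1.35 pos [353.4  60.3 214.3] [179.9  -0.   76.7] q6 21.1
shift [-0.3879  0.234   0.0044] turn [ 0.08 -0.04 -0.28]
```

Request:
send_rows(targets="-0.388 0.234 0 0 0 0 100;-0.388 0.234 0 0 0 0 100;-0.388 0.234 0 0 0 0 100;-0.388 0.234 0 0 0 0 100;-0.388 0.234 0 0 0 0 100;-0.388 0.234 0 0 0 0 100;-0.388 0.234 0 0 0 0 100;-0.388 0.234 0 0 0 0 100;-0.388 0.234 0 0 0 0 100;-0.388 0.234 0 0 0 0 100;-0.388 0.234 0 0 0 0 100;-0.388 0.234 0 0 0 0 100")

```text
time_s: 2.35
ee_pos: [495.5, -374.8, 212.6]
ee_rot: [179.9, 0.2, 76.8]
force: [0.2, 0.5, -0.1]
gripper_width: 91.2
gripper_force: 0.0
```

Run:
```python
from h import *
goto([503,-322,210],77)
f=eyes.grab_frame("wrist"); cv2.imwrite("pics/w1.png",f["image"])
print(proj(f,[503,-322,84],True))
np.savez("w1.npz",**f)
```

```text
t 2.35 pos [ 495.5 -374.8  212.6] [179.9   0.2  76.8] q6 -24.8
shift [ 0.0531 -0.0048  0.0024] turn [ 0.11  0.18 -0.23]
[255.30616795 134.01001054]
```

View pics/w1.png

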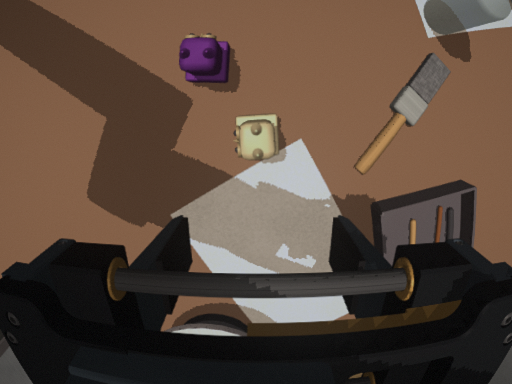

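The wrist view shows the owl directly ahead: head about (258,140), plinth's top edge from (236,116) to (278,114), beak to the left. It's roughly square to the tool.

Run:
```python
from h import *
f=dict(np.load("w1.npz")); im=f["image"]
hsv=cv2.cvtColor(im,cv2.COLOR_BGR2HSV)
m=cv2.inRange(hsv,(20,60,80),(40,255,255)); m[:95]=0;m[175:]=0;m[:,:220]=0;m[:,300:]=0
ys,xs=np.nonzero(m)
for y in range(112,164,4):
    r=xs[ys==y]; print(y,(r.min(),r.max()) if len(r) else None)
for x in range(234,282,4):
    r=ys[xs==x]; print("col",x,(r.min(),r.max()) if len(r) else None)
cv2.imwrite("pics/w1c.png",crop(f,225,105,66,60,660,600))
```

```text
112 None
116 (np.int64(242), np.int64(276))
120 (np.int64(236), np.int64(276))
124 (np.int64(236), np.int64(276))
128 (np.int64(240), np.int64(273))
132 (np.int64(236), np.int64(277))
136 (np.int64(240), np.int64(275))
140 (np.int64(239), np.int64(271))
144 (np.int64(240), np.int64(273))
148 (np.int64(239), np.int64(277))
152 (np.int64(241), np.int64(278))
156 (np.int64(243), np.int64(270))
160 None
col 234 None
col 238 (np.int64(117), np.int64(150))
col 242 (np.int64(116), np.int64(155))
col 246 (np.int64(116), np.int64(156))
col 250 (np.int64(116), np.int64(158))
col 254 (np.int64(115), np.int64(158))
col 258 (np.int64(115), np.int64(157))
col 262 (np.int64(115), np.int64(157))
col 266 (np.int64(115), np.int64(156))
col 270 (np.int64(114), np.int64(156))
col 274 (np.int64(114), np.int64(152))
col 278 (np.int64(152), np.int64(152))
```

View pics/w1c.png

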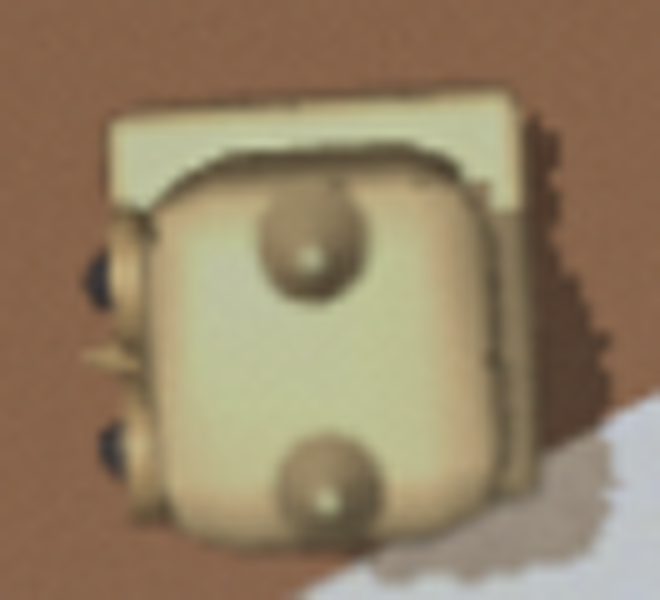

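Run:
```python
from h import *
f=dict(np.load("w1.npz"))
p=lambda x,y,z:onz(f,225+x/10,105+y/10,z,True)
A,B,C=p(110,120,28),p(518,96,28),p(536,490,28)
ang=lambda d:np.degrees(np.arctan2(d[1],d[0]))
print(A,B,C,(A+C)/2,np.linalg.norm(B-A),np.linalg.norm(C-B),ang(B-A),ang(C-B))
E1,E2=p(315,258,94),p(327,497,94); print("ears",(E1+E2)/2,ang(E1-E2),np.linalg.norm(E1-E2))
H=[p(145,360,84),p(495,360,84),p(310,160,84),p(310,550,84)]; print("head",(H[0]+H[1])/2,(H[2]+H[3])/2,np.linalg.norm(H[0]-H[1]),np.linalg.norm(H[2]-H[3]))
o=((A+C)/2); goto([o[0],o[1],130],74)
```

```text
[ 483.40451231 -302.01440992   28.        ] [ 531.12169395 -310.41744163   28.        ] [ 522.73148025 -357.49598706   28.        ] [ 503.06799628 -329.75519849   28.        ] 48.4514227445835 47.82034217269744 -9.987428579355576 -100.10501027929979
ears [ 503.06131017 -329.90522148   94.        ] 79.46221035008095 23.732859653795597
head [ 503.01417642 -329.275928     84.        ] [ 502.09991902 -328.76389701   84.        ] 35.41119661665198 39.97677704636522
t 2.4 pos [ 494.4 -371.4  212.6] [-180.    -0.    76.8] q6 -24.8
shift [ 0.0425 -0.001   0.0826] turn [-0.03 -0.    2.82]
```

```bash
python3 -c "
from h import *
goto([503,-329.7,130],-10)"
```

```text
t 2.4 pos [ 494.4 -371.4  212.6] [-180.    -0.    76.8] q6 -24.8
shift [ 0.0426 -0.0011  0.0826] turn [-2.000e-02  2.000e-02  8.682e+01]
```

Request:
send_rows(targets="0.0426 -0.001 0.08 0 0 86.8 100;0.0426 -0.001 0.08 0 0 86.8 100;0.0426 -0.001 0.08 0 0 86.8 100;0.0426 -0.001 0.08 0 0 86.8 100;0.0426 -0.001 0.08 0 0 86.8 100;0.0426 -0.001 0.08 0 0 86.8 100;0.0426 -0.001 0.08 0 0 86.8 100;0.0426 -0.001 0.08 0 0 86.8 100;0.0426 -0.001 0.08 0 0 86.8 100;0.0426 -0.001 0.08 0 0 86.8 100;0.0426 -0.001 0.08 0 0 86.8 100;0.0426 -0.001 0.08 0 0 86.8 100")

```text
time_s: 3.4
ee_pos: [502.2, -325.3, 134.2]
ee_rot: [-180.0, 0.0, -9.2]
force: [-0.5, -0.6, -0.4]
gripper_width: 91.5
gripper_force: 0.0
```

```bash
python3 -c "
from h import *
goto([503,-329.7,38],-10)"
```

```text
t 3.4 pos [ 502.2 -325.3  134.2] [-180.     0.    -9.2] q6 65.2
shift [0.0015 0.0043 0.0962] turn [-0.03  0.02  0.75]
```

Request:
send_rows(targets="0 0 0.03 0 0 0.8 100;0 0 0.03 0 0 0.8 100;0 0 0.03 0 0 0.8 100")

```text
time_s: 3.65
ee_pos: [501.3, -325.0, 103.0]
ee_rot: [-179.9, 0.2, -9.7]
force: [0.1, -0.2, 0.5]
gripper_width: 91.4
gripper_force: 0.0
```

```bash
python3 -c "
from h import *
goto([503,-329.7,38],-10)"
```

```text
t 3.65 pos [ 501.3 -325.   103. ] [-179.9    0.2   -9.7] q6 65.6
shift [0.0027 0.0045 0.065 ] turn [-0.12  0.22  0.34]
```

Request:
send_rows(targets="0.0025 0.0045 0.03 0 0 0.3 100;0.0025 0.0045 0.065 0 0 0.3 100;0.0025 0.0045 0.065 0 0 0.3 100;0.0025 0.0045 0.065 0 0 0.3 100;0.0025 0.0045 0.065 0 0 0.3 0;0.0025 0.0045 0.065 0 0 0.3 0;0.0025 0.0045 0.065 0 0 0.3 0;0.0025 0.0045 0.065 0 0 0.3 0;0.0025 0.0045 0.065 0 0 0.3 0;0.0025 0.0045 0.065 0 0 0.3 0;0.0025 0.0045 0.065 0 0 0.3 0;0.0025 0.0045 0.065 0 0 0.3 0", grip_force=25)

```text
time_s: 4.65
ee_pos: [504.4, -331.3, 39.0]
ee_rot: [-180.0, 0.0, -10.1]
force: [0.8, 1.8, -0.2]
gripper_width: 41.0
gripper_force: 0.6
```

```bash
python3 -c "
from h import *
goto([503,-329.7,200],86)"
```

```text
t 4.65 pos [ 504.4 -331.3   39. ] [-180.     0.   -10.1] q6 65.6
shift [-0.0016 -0.0014 -0.161 ] turn [-3.000e-02 -3.000e-02 -9.606e+01]
```

Request:
send_rows(targets="0 0 0 0 0 0 0;0 0 0 0 0 0 0;0 0 -0.02 0 0 0 0;0 0 -0.06 0 0 0 0;0 0 -0.10 0 0 0 0;0 0 -0.14 0 0 -6 0;0 0 -0.16 0 0 -12 0;0 -0.03 -0.16 0 0 -18 0;0 -0.06 -0.16 0 0 -24 0;0 -0.09 -0.16 0 0 -30 0;0 -0.12 -0.16 0 0 -36 0;0 -0.15 -0.16 0 0 -42 0")

```text
time_s: 5.65
ee_pos: [530.1, -182.6, 198.4]
ee_rot: [-180.0, 0.0, 32.2]
force: [0.0, 0.4, -2.1]
gripper_width: 40.1
gripper_force: 25.0
```

```bash
python3 -c "
from h import *
goto([535,80,200],86)"
```

```text
t 5.65 pos [ 530.1 -182.6  198.4] [-180.     0.    32.2] q6 37.6
shift [ 0.1442 -0.2196 -0.0016] turn [-6.000e-02  2.000e-02 -5.377e+01]
```

Owl held (40 mm, −2.1 N). On to a viewing pose before the vice.

Request:
send_rows(targets="0.144 -0.22 0 0 0 -54 0;0.144 -0.22 0 0 0 -54 0;0.144 -0.22 0 0 0 -54 0;0.144 -0.22 0 0 0 -54 0;0.144 -0.22 0 0 0 -54 0;0.144 -0.22 0 0 0 -54 0;0.144 -0.22 0 0 0 -54 0;0.144 -0.22 0 0 0 -54 0;0.144 -0.22 0 0 0 -54 0;0.144 -0.22 0 0 0 -54 0;0.144 -0.22 0 0 0 -54 0")

```text
time_s: 6.57
ee_pos: [536.1, 78.4, 198.6]
ee_rot: [-180.0, 0.0, 85.8]
force: [0.9, -0.1, -2.4]
gripper_width: 39.5
gripper_force: 25.0
```

Run:
```python
from h import *
f=eyes.grab_frame("wrist"); cv2.imwrite("pics/w2.png",f["image"]); np.savez("w2.npz",**f)
goto([545,134,200],86)
```

```text
t 6.6167 pos [536.1  78.2 198.7] [-180.     0.    85.8] q6 11.3
shift [ 0.0563  0.0048 -0.0013] turn [-0.02  0.01 -0.18]
```

View pics/w2.png

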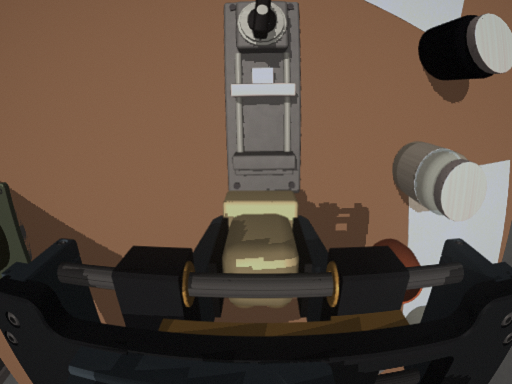

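The wrist view shows the bed from (226,190) to (299,5), the fixed jaw at rows 153–167, the moving jaw (bright) at rows 84–96, and the wing at about (263,15). The owl hangs upright between the fingers.

Run:
```python
from h import *
f=dict(np.load("w2.npz")); im=f["image"].astype(int)
sat=im[:,:,2]-im[:,:,0]   # red-blue: wood high, grey low
for r in (40,70,110,130,180):
    x=np.nonzero(sat[r,205:320]<18)[0]+205; L,Rr=x.min(),x.max()+1
    a,b=onz(f,L,r+.5,14,True),onz(f,Rr,r+.5,14,True); print(r,L,Rr,np.round(a[:2],1),np.round(b[:2],1),"mid",np.round((a+b)[:2]/2,1))
for c in (238,262,288):
    y=np.nonzero(sat[150:,c]>=18)[0][0]+150; print("bed end",c,y,np.round(onz(f,c+.5,y,14,True),1))
for c in (240,250,275,288):
    print(c,"gray",im[78:100,c].mean(1).astype(int).tolist(),im[148:174,c].mean(1).astype(int).tolist())
```

```text
40 225 300 [506.3 243.1] [594.4 236.8] mid [550.4 240. ]
70 225 300 [503.6 206.1] [591.6 199.8] mid [547.6 202.9]
110 226 300 [500.9 157.8] [588.5 151.5] mid [544.7 154.7]
130 227 300 [499.9 133.7] [587.2 127.4] mid [543.6 130.5]
180 229 300 [496.4  71.7] [584.4  65.3] mid [540.4  68.5]
bed end 238 190 [507.   58.6  14. ]
bed end 262 190 [537.   56.4  14. ]
bed end 288 190 [569.4  54.   14. ]
240 gray [114, 117, 117, 116, 113, 111, 180, 194, 191, 191, 191, 192, 191, 189, 189, 189, 187, 157, 89, 76, 83, 84] [156, 156, 157, 144, 92, 48, 46, 62, 91, 106, 110, 111, 110, 109, 109, 109, 106, 105, 106, 105, 96, 73, 82, 105, 107, 102]
250 gray [110, 111, 112, 111, 108, 111, 181, 194, 192, 192, 190, 190, 190, 190, 189, 190, 182, 139, 74, 64, 69, 67] [105, 107, 98, 69, 47, 42, 45, 66, 96, 110, 112, 112, 112, 107, 108, 108, 107, 106, 106, 105, 96, 78, 91, 108, 106, 102]
275 gray [73, 82, 103, 104, 106, 160, 190, 192, 193, 191, 191, 191, 190, 189, 190, 189, 171, 109, 66, 66, 65, 67] [102, 103, 91, 54, 45, 47, 50, 73, 103, 110, 109, 108, 110, 109, 109, 109, 107, 106, 108, 103, 84, 66, 88, 105, 107, 96]
288 gray [137, 137, 138, 138, 128, 168, 190, 192, 192, 189, 190, 189, 191, 191, 190, 189, 174, 116, 73, 86, 88, 89] [145, 145, 141, 107, 50, 47, 46, 63, 100, 108, 108, 106, 108, 106, 107, 108, 106, 105, 107, 102, 81, 62, 86, 105, 106, 98]
```

Run:
```python
from h import *
f=dict(np.load("w2.npz"))
b=eyes.grab_frame("side")
cv2.imwrite("pics/v.png",np.hstack([crop(f,215,0,90,135,400,600),crop(b,205,280,60,90,400,600)]))
```

```text
(no output)
```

View pics/v.png

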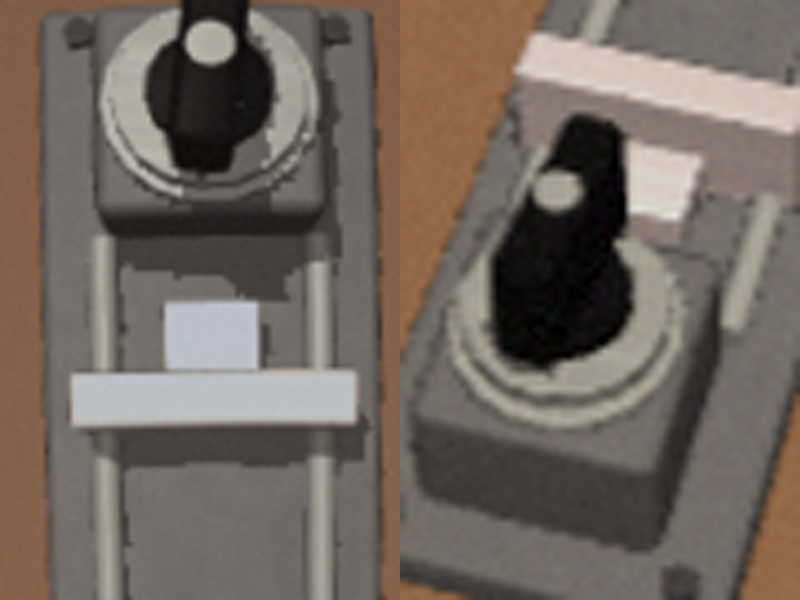

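Run:
```python
from h import *
f=dict(np.load("w2.npz"))
P=lambda u,v,z:np.round(onz(f,u,v,z,True)[:2],1)
print("fix",P(240,156.3,48),P(288,155.8,48),"mov",P(240,95.3,48),P(288,94.6,48))
g=lambda x,y,z:P(215+x/4.444,y/4.444,z)
print("dot98",g(209,43,98),"collar63",g(209,100,63),"wing near end top98",g(206,133,98),g(204,165,80))
b=eyes.grab_frame("side")
k=lambda x,y,z:np.round(onz(b,205+(x-400)/6.667,280+y/6.667,z)[:2],1)
print("side dot98",k(558,190,98),"collar",k(567,318,63),"wing ends98",k(595,118,98),k(512,262,98))
o=np.array([539.5,56.2]);d=np.array([.066,.998])
print("seat",o+80*d,"axis",o+200*d,"face -50",o+55*d)
```

```text
fix [515.6 106.7] [568.2 103.5] mov [521.1 173.2] [572.2 170.4]
dot98 [550.1 251. ] collar63 [550.1 248.1] wing near end top98 [548.  230.9] [547.4 228.2]
side dot98 [549.1 252.7] collar [547.1 258.9] wing ends98 [546.1 233.1] [553.7 271.7]
seat [544.78 136.04] axis [552.7 255.8] face -50 [543.13 111.09]
```

```bash
python3 -c "
from h import *
goto([544,139.3,58],86.2)"
```

```text
t 6.7167 pos [536.3  78.2 198.9] [-180.     0.    85.8] q6 11.2
shift [0.0615 0.0033 0.1409] turn [-0.    0.   -0.36]
```

Request:
send_rows(targets="0.03 0.0033 0 0 0 -0.4 0;0.0615 0.0033 0 0 0 -0.4 0;0.0615 0.0033 0.03 0 0 -0.4 0;0.0615 0.0033 0.06 0 0 -0.4 0;0.0615 0.0033 0.085 0 0 -0.4 0;0.0615 0.0033 0.105 0 0 -0.4 0;0.0615 0.0033 0.12 0 0 -0.4 0;0.0615 0.0033 0.132 0 0 -0.4 0;0.0615 0.0033 0.138 0 0 -0.4 0;0.0615 0.0033 0.139 0 0 -0.4 0;0.0615 0.0033 0.139 0 0 -0.4 0;0.0615 0.0033 0.139 0 0 -0.4 0")

```text
time_s: 7.72
ee_pos: [544.7, 140.1, 60.9]
ee_rot: [179.9, -0.0, 86.3]
force: [-0.2, -0.3, -2.1]
gripper_width: 40.1
gripper_force: 25.0
```

Run:
```python
from h import *
goto([544,139.3,53],86.2)
f=eyes.grab_frame("wrist"); b=eyes.grab_frame("side")
cv2.imwrite("pics/p.png",np.hstack([crop(f,160,60,200,225,400,450),crop(b,195,225,100,112,400,450)]))
```

```text
t 7.7167 pos [544.7 140.1  60.9] [179.9  -0.   86.3] q6 16.9
shift [-0.0008 -0.0006  0.0079] turn [ 0.1  -0.03  0.13]
```

View pics/p.png

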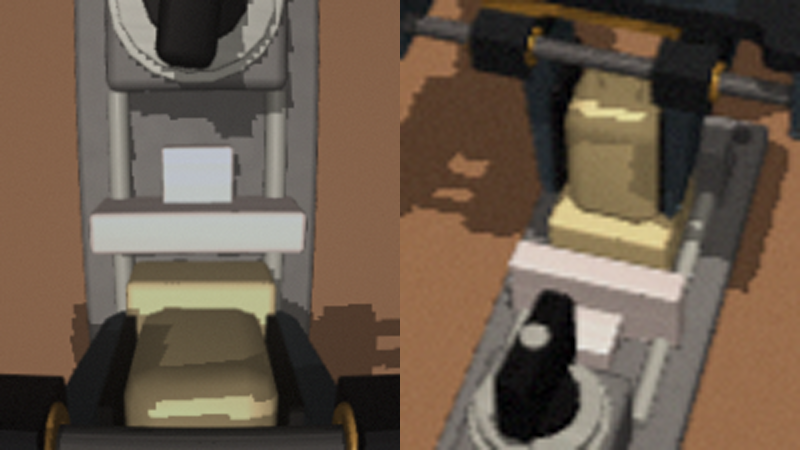

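Wrist crop: plinth edge at row ~285, clear of the moving jaw (row ~250), square and centred between the rails. I'll lower it.

Request:
send_rows(targets="-0.0005 -0.0005 0.003 0 0 0 0;-0.0005 -0.0005 0.005 0 0 0 0;-0.0005 -0.0005 0.007 0 0 0 0;-0.0005 -0.0005 0.0075 0 0 0 0;-0.0005 -0.0005 0.0075 0 0 0 0")

```text
time_s: 8.23
ee_pos: [543.4, 139.7, 52.9]
ee_rot: [180.0, -0.0, 86.4]
force: [-0.1, 0.3, 2.4]
gripper_width: 40.0
gripper_force: 25.0
```

Request:
send_rows(targets="0 0 0 0 0 0 100;0 0 0 0 0 0 100;0 0 0 0 0 0 100;0 0 0 0 0 0 100;0 0 0 0 0 0 100;0 0 0 0 0 0 100;0 0 -0.02 0 0 0 100;0 0 -0.05 0 0 0 100;0 0 -0.09 0 0 0 100;0 0 -0.12 0 0 0 100;0 0 -0.12 0 0 0 100;0 0 -0.12 0 0 0 100")

```text
time_s: 9.23
ee_pos: [544.4, 139.9, 174.4]
ee_rot: [179.7, -0.1, 86.4]
force: [-0.7, 0.8, -0.3]
gripper_width: 91.1
gripper_force: 0.0
```

Run:
```python
from h import *
f=eyes.grab_frame("wrist"); np.savez("w3.npz",**f)
cv2.imwrite("pics/w3.png",np.hstack([crop(f,190,0,130,195,400,600)]))
goto([550.5,252,170],86.2)
for p in ([550.5,252,98],[550.5,252,60]): print(proj(f,p,True))
```

```text
t 9.2833 pos [543.2 139.6 172.6] [180.   -0.   86.4] q6 16.9
shift [1.126e-01 1.000e-04 2.600e-03] turn [ 0.03 -0.01  0.15]
[258.77700143  70.13262696]
[258.77174849  74.75294833]
```

View pics/w3.png

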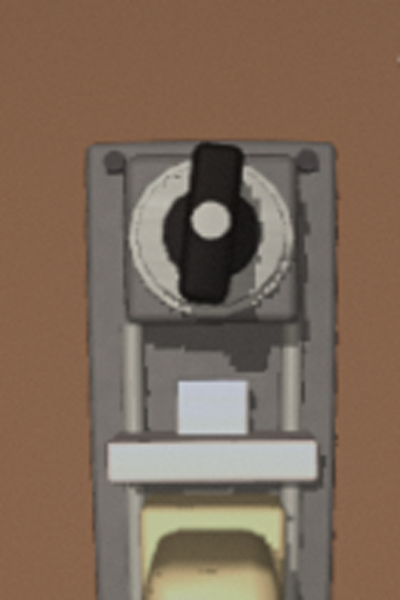

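The view is straight down on the vice. The wing's top runs from (219,145) to (206,300) in the crop, its centre dot is at (211,220), and the owl stands square behind the jaw.

Run:
```python
from h import *
f=dict(np.load("w3.npz"))
g=lambda x,y,z:onz(f,190+x/3.077,y/3.077,z,True)[:2]
a,b,c=g(219,145,98),g(206,300,98),g(211,220,98); print(a,b,(a+b)/2,c,np.linalg.norm(a-b),np.degrees(np.arctan2(*(a-b)[::-1])), "collar",g(213,235,63))
c=(c+(a+b)/2)/2
goto([c[0],c[1],130],0)
```

```text
[553.71505056 271.51055127] [547.52437    229.19223091] [550.61971028 250.35139109] [550.25990102 250.85910765] 42.76873582136791 81.67732468364629 collar [550.79922928 250.11161197]
t 9.2833 pos [543.2 139.6 172.6] [180.   -0.   86.4] q6 16.9
shift [1.112e-01 1.000e-04 4.260e-02] turn [ 2.000e-02 -3.000e-02  8.635e+01]
```

Request:
send_rows(targets="0.02 0 0 0 0 -7 100;0.05 0 0 0 0 -14 100;0.08 0 0 0 0 -21 100;0.111 0 0 0 0 -28 100;0.111 0 0 0 0 -35 100;0.111 0 0 0 0 -42 100;0.111 0 0 0 0 -49 100;0.111 0 0 0 0 -56 100;0.111 0 0 0 0 -63 100;0.111 0 0 0 0 -70 100;0.111 0 0 0 0 -77 100;0.111 0 0 0 0 -84 100")

```text
time_s: 10.28
ee_pos: [549.2, 249.9, 170.0]
ee_rot: [-179.9, -0.2, 170.7]
force: [-0.6, 0.1, 0.2]
gripper_width: 91.3
gripper_force: 0.0
```

Request:
send_rows(targets="0 0 0 0 0 -7 100;0 0 0 0 0 -14 100;0 0 0 0 0 -21 100;0 0 0 0 0 -28 100;0 0 0 0 0 -35 100;0 0 0 0 0 -42 100;0 0 0 0 0 -49 100;0 0 0 0 0 -56 100;0 0 0 0 0 -63 100;0 0 0 0 0 -70 100;0 0 0 0 0 -77 100;0 0 0 0 0 -84 100")

```text
time_s: 11.28
ee_pos: [549.2, 249.9, 170.0]
ee_rot: [179.8, -0.2, -105.3]
force: [0.8, -0.3, -0.8]
gripper_width: 90.8
gripper_force: 0.0
```

Request:
send_rows(targets="0 0 0 0 0 -3 100;0 0 0 0 0 -3 100;0 0 0 0 0 -3 100")

```text
time_s: 11.53
ee_pos: [549.5, 250.1, 170.7]
ee_rot: [179.8, -0.1, -102.7]
force: [-0.8, 0.4, -0.3]
gripper_width: 91.3
gripper_force: 0.0
```

```bash
python3 -c "
from h import *
goto([550.5,250.7,70],259)"
```

```text
t 11.5333 pos [549.5 250.1 170.7] [ 1.798e+02 -1.000e-01 -1.027e+02] q6 -143.9
shift [-0.001  -0.0011  0.1007] turn [ 0.16 -0.11 -1.73]
```

Request:
send_rows(targets="-0.001 -0.001 0.03 0 0 0 70;-0.001 -0.001 0.06 0 0 0 60;-0.001 -0.001 0.085 0 0 0 60;-0.001 -0.001 0.1 0 0 0 60;-0.001 -0.001 0.1 0 0 0 60;-0.001 -0.001 0.1 0 0 0 60")

```text
time_s: 12.03
ee_pos: [550.9, 250.9, 71.4]
ee_rot: [179.9, -0.1, -102.7]
force: [0.1, 0.2, 0.5]
gripper_width: 55.9
gripper_force: 0.0
```

Request:
send_rows(targets="0 0 0 0 0 0 0;0 0 0 0 0 0 0;0 0 0 0 0 0 0;0 0 0 0 0 0 0;0 0 0 0 0 0 0;0 0 0 0 0 0 0;0 0 0 0 0 0 0;0 0 0 0 0 0 0", grip_force=30)

```text
time_s: 12.7
ee_pos: [550.4, 251.6, 72.8]
ee_rot: [179.9, 0.0, -102.7]
force: [-4.8, 2.7, 5.3]
gripper_width: 13.7
gripper_force: 30.0
```

```bash
cat > t.py <<'E'
from h import *
s=env.state(); print(s["time_s"],"q6",s["qpos"][5].round(2),"pos",s["ee_pos"].round(1),"yaw",s["ee_rot"][2].round(2),"F",s["force"].round(2),"T",s["torque"].round(3),s["gripper_width"].round(1),s["gripper_force"].round(1),"eff6",s["effort"][5].round(3))
E
python3 t.py
```

```text
Traceback (most recent call last):
  File "t.py", line 2, in <module>
    s=env.state(); print(s["time_s"],"q6",s["qpos"][5].round(2),"pos",s["ee_pos"].round(1),"yaw",s["ee_rot"][2].round(2),"F",s["force"].round(2),"T",s["torque"].round(3),s["gripper_width"].round(1),s["gripper_force"].round(1),"eff6",s["effort"][5].round(3))
                                                                                                                                                                          ^^^^^^^^^^^^^^^^^^^^^^^^
AttributeError: 'float' object has no attribute 'round'
```

Request:
send_rows(targets="0 0 0 0 0 4 0;0 0 0 0 0 8 0;0 0 0 0 0 12 0;0 0 0 0 0 16 0;0 0 0 0 0 20 0;0 0 0 0 0 24 0;0 0 0 0 0 28 0;0 0 0 0 0 32 0;0 0 0 0 0 36 0;0 0 0 0 0 40 0;0 0 0 0 0 44 0;0 0 0 0 0 48 0")

```text
time_s: 13.7
ee_pos: [550.2, 251.7, 72.8]
ee_rot: [179.9, -0.1, -150.8]
force: [-5.5, 1.8, 6.0]
gripper_width: 13.7
gripper_force: 30.0
```

```bash
sed -i 's/s\["gripper_width"\].*"eff6",/s["gripper_width"],"eff6",/' t.py
cat >> t.py <<'E'
import sys
a=eyes.grab_frame("side"); cv2.imwrite(sys.argv[1],crop(a,190,225,120,110,720,600)) if len(sys.argv)>1 else 0
h=cv2.cvtColor(a["image"],cv2.COLOR_BGR2GRAY)
E
python3 t.py pics/t1.png
```

```text
13.7 q6 -95.79 pos [550.2 251.7  72.8] yaw -150.84 F [-5.51  1.85  6.05] T [0.544 1.1   0.104] 13.69357080709253 eff6 -0.555
```

```bash
cat > jaw.py <<'E'
from h import *
def jaw(im,f):
    i=im.astype(int); m=((i.min(2)>130)&(i.max(2)-i.min(2)<60)).astype(np.uint8)
    m[:255]=0;m[335:]=0;m[:,:195]=0;m[:,300:]=0
    n,l,s,c=cv2.connectedComponentsWithStats(m); out=[]
    for k in range(1,n):
        if s[k,4]>25: out.append((s[k].tolist(),np.round(onz(f,*c[k],48)[:2],1).tolist()))
    return out
f=eyes.grab_frame("side")
print("start",jaw(cv2.imread("pics/b.png"),f)); print("now",jaw(f["image"],f))
E
python3 jaw.py
```

```text
start [([222, 285, 44, 15, 288], [545.1, 180.8]), ([239, 301, 11, 12, 102], [539.7, 208.6])]
now []
```

Request:
send_rows(targets="0 0 0 0 0 3 0;0 0 0 0 0 6 0;0 0 0 0 0 9 0;0 0 0 0 0 12 0;0 0 0 0 0 15 0;0 0 0 0 0 18 0")

```text
time_s: 14.3
ee_pos: [550.1, 251.8, 72.8]
ee_rot: [179.9, -0.1, -168.8]
force: [-5.9, 2.4, 5.3]
gripper_width: 13.7
gripper_force: 30.0
```

```bash
python3 t.py; python3 jaw.py
```

```text
14.3 q6 -77.83 pos [550.1 251.8  72.8] yaw -168.79 F [-5.88  2.37  5.35] T [0.607 1.047 0.141] 13.742922203044353 eff6 -0.39
start [([222, 285, 44, 15, 288], [545.1, 180.8]), ([239, 301, 11, 12, 102], [539.7, 208.6])]
now [([256, 287, 12, 9, 89], [518.8, 173.1]), ([255, 304, 11, 25, 92], [514.0, 217.7])]
```

Request:
send_rows(targets="0 0 0 0 0 3 0;0 0 0 0 0 6 0;0 0 0 0 0 9 0;0 0 0 0 0 12 0")

```text
time_s: 14.73
ee_pos: [550.1, 251.9, 72.8]
ee_rot: [179.9, -0.2, 179.2]
force: [-5.6, 2.5, 5.4]
gripper_width: 13.9
gripper_force: 30.0
```

```bash
cat > t2.py <<'E'
from h import *
s=env.state(); print(s["time_s"],"q6",s["qpos"][5].round(2),"yaw",s["ee_rot"][2].round(2),"F",s["force"].round(2),"T",s["torque"].round(3),"eff6",s["effort"][5].round(3))
E
python3 t2.py
```

```text
14.7333 q6 -65.83 yaw 179.21 F [-5.58  2.51  5.39] T [0.558 1.072 0.126] eff6 -0.39
```

Request:
send_rows(targets="0 0 0 0 0 3 0;0 0 0 0 0 6 0;0 0 0 0 0 9 0;0 0 0 0 0 12 0")

```text
time_s: 15.07
ee_pos: [550.1, 252.0, 72.8]
ee_rot: [180.0, -0.2, 167.2]
force: [-5.0, 3.2, 6.1]
gripper_width: 13.8
gripper_force: 30.0
```

```bash
python3 t2.py
```

```text
15.0667 q6 -53.83 yaw 167.21 F [-4.96  3.24  6.1 ] T [0.574 1.079 0.142] eff6 -0.39
```

Request:
send_rows(targets="0 0 0 0 0 3 0;0 0 0 0 0 6 0;0 0 0 0 0 9 0;0 0 0 0 0 12 0")

```text
time_s: 15.4
ee_pos: [550.1, 252.0, 72.8]
ee_rot: [-180.0, -0.2, 155.2]
force: [-5.7, 3.7, 4.3]
gripper_width: 14.1
gripper_force: 30.0
```

```bash
python3 t2.py
```

```text
15.4 q6 -41.87 yaw 155.25 F [-5.73  3.67  4.35] T [0.64  1.113 0.322] eff6 -0.174
```

Request:
send_rows(targets="0 0 0 0 0 2 0;0 0 0 0 0 4 0")

```text
time_s: 15.57
ee_pos: [550.2, 252.0, 72.8]
ee_rot: [-180.0, -0.2, 151.3]
force: [-5.9, 3.9, 5.0]
gripper_width: 13.8
gripper_force: 30.0
```

```bash
python3 t2.py
```

```text
15.5667 q6 -37.92 yaw 151.3 F [-5.87  3.88  5.02] T [0.594 1.083 0.308] eff6 0.006
```

Request:
send_rows(targets="0 0 0 0 0 2 0;0 0 0 0 0 3 0")

```text
time_s: 15.73
ee_pos: [550.2, 252.0, 72.8]
ee_rot: [-180.0, -0.2, 148.3]
force: [-4.8, 3.6, 4.1]
gripper_width: 14.2
gripper_force: 30.0
```

```bash
python3 t2.py
```

```text
15.7333 q6 -34.93 yaw 148.31 F [-4.83  3.58  4.08] T [0.636 1.093 0.317] eff6 0.28
```

Request:
send_rows(targets="0 0 0 0 0 0 60;0 0 0 0 0 0 60;0 0 0 0 0 0 60;0 0 0 0 0 0 60;0 0 0 0 0 0 60;0 0 -0.02 0 0 0 60;0 0 -0.05 0 0 0 60;-0.02 0 -0.08 0 0 0 60;-0.04 0 -0.1 0 0 0 60;-0.06 0 -0.1 0 0 0 60;-0.06 0 -0.1 0 0 0 60;-0.06 0 -0.1 0 0 0 60")

```text
time_s: 16.73
ee_pos: [603.0, 219.0, 172.1]
ee_rot: [-180.0, -0.0, 148.3]
force: [-0.6, -0.0, -1.0]
gripper_width: 54.7
gripper_force: 0.0
```

Run:
```python
from h import *
import time
f=eyes.grab_frame("wrist"); f=eyes.grab_frame("wrist"); np.savez("w4.npz",**f); im=f["image"].astype(int)
c=np.array([550.5,250.7])
print(proj(f,[*c,60],True))
# polar samples round the axis at collar height: gray vs angle
def ring(r,z):
    o=[]
    for a in range(0,360,4):
        u,v=proj(f,[c[0]+r*np.cos(np.radians(a)),c[1]+r*np.sin(np.radians(a)),z],True)
        o.append(int(cv2.getRectSubPix(f["image"].mean(2).astype(np.float32),(1,1),(float(u),float(v)))[0,0]))
    return o
for r,z in((21,56),(19,56),(16,60)): print(r,z,ring(r,z))
```

```text
[260.82029159 129.67540238]
21 56 [151, 153, 151, 153, 152, 152, 151, 151, 151, 151, 154, 157, 163, 162, 159, 159, 157, 156, 157, 159, 160, 159, 158, 160, 161, 163, 160, 163, 165, 164, 166, 167, 107, 32, 24, 26, 26, 25, 25, 25, 24, 24, 26, 81, 141, 160, 162, 164, 165, 165, 164, 160, 160, 160, 159, 159, 162, 161, 158, 157, 156, 155, 156, 158, 156, 156, 159, 160, 161, 160, 156, 155, 143, 102, 93, 93, 94, 59, 22, 26, 29, 26, 27, 28, 27, 28, 25, 25, 76, 147]
19 56 [151, 152, 152, 152, 151, 151, 150, 150, 152, 154, 157, 162, 164, 160, 158, 159, 157, 156, 157, 159, 160, 159, 159, 159, 160, 162, 162, 161, 161, 164, 164, 134, 41, 26, 33, 34, 33, 31, 31, 29, 30, 29, 26, 23, 76, 149, 161, 156, 158, 162, 159, 161, 161, 158, 157, 159, 160, 158, 156, 157, 156, 157, 157, 157, 156, 156, 158, 159, 160, 162, 145, 142, 131, 96, 93, 89, 63, 25, 25, 28, 29, 29, 27, 27, 27, 27, 25, 22, 34, 106]
16 60 [95, 137, 148, 149, 148, 147, 142, 144, 152, 156, 159, 159, 150, 148, 151, 152, 148, 146, 144, 143, 148, 152, 150, 148, 142, 130, 142, 146, 149, 147, 116, 43, 25, 31, 35, 33, 32, 33, 32, 31, 29, 29, 28, 22, 26, 48, 86, 93, 94, 99, 117, 148, 150, 153, 153, 147, 129, 133, 127, 106, 131, 149, 134, 118, 130, 134, 145, 136, 142, 145, 108, 93, 97, 96, 88, 61, 26, 25, 26, 27, 29, 29, 29, 29, 29, 29, 28, 25, 24, 43]
```

Torque plateaued at 0.31–0.32 through the slip, and the wing is released. I'll retreat, then check the jaw and owl numerically.

Request:
send_rows(targets="0 0 -0.04 0 0 0 60;0 0 -0.08 0 0 0 60;0 -0.04 -0.12 0 0 0 60;0 -0.08 -0.15 0 0 0 60;0 -0.12 -0.15 0 0 0 60;0 -0.15 -0.15 0 0 0 60;0 -0.15 -0.15 0 0 0 60;0 -0.15 -0.15 0 0 0 60")

```text
time_s: 17.5
ee_pos: [522.2, 91.0, 323.1]
ee_rot: [180.0, 0.0, 148.2]
force: [-0.6, -0.1, -0.6]
gripper_width: 54.6
gripper_force: 0.0
```

```bash
python3 jaw.py
python3 - <<'E'
from h import *
s=env.state(); print(s["ee_pos"],s["time_s"])
for n,z in(("scene",60),("side",60)):
    f=eyes.grab_frame(n); h=cv2.cvtColor(f["image"],cv2.COLOR_BGR2HSV); m=cv2.inRange(h,(18,50,70),(40,200,255))
    u,v=proj(f,[543.5,131,60]).astype(int); w=np.zeros_like(m); w[v-40:v+40,u-30:u+30]=1; m*=w
    k,l,st,c=cv2.connectedComponentsWithStats(m)
    print(n,(u,v),[(st[i].tolist(),np.round(onz(f,*c[i],60),1).tolist()) for i in range(1,k) if st[i,4]>60])
E
```

```text
start [([222, 285, 44, 15, 288], [545.1, 180.8]), ([239, 301, 11, 12, 102], [539.7, 208.6])]
now [([225, 273, 48, 19, 310], [541.9, 164.4]), ([236, 293, 17, 13, 150], [542.2, 194.5]), ([254, 302, 10, 27, 56], [514.3, 219.4]), ([216, 328, 8, 7, 29], [564.4, 258.4])]
[523.24522802  92.18246039 322.4251557 ] 17.55
scene (np.int64(323), np.int64(198)) [([293, 183, 60, 53, 1050], [567.4, 132.3, 60.0])]
side (np.int64(251), np.int64(263)) [([235, 242, 36, 43, 1140], [542.0, 130.8, 60.0])]
```

```bash
python3 -c "
from workcell import env
print(env.job_done())"
```

```text
the job is handed in; nothing more can be done
None
```

The owl is upright and clamped: the jaw closed about 16 mm onto the 50 mm plinth. I stopped shortly after the torque levelled off at 0.31–0.32 N m. I put the clutch slip at roughly 0.12–0.33 rad from the torque readings, because the wing hid the collar mark. The job is handed in at about 18 s with the arm clear; no move was made against the lantern, mushroom or jar, but I did not re-measure them.

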